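# Turn the desk carousel until the jar faces front

## Task

Push the round desk carousel around by the upright posts on its rim until the small glass jar with the steel twist lid stands squarely at the front, in line with the flat tongue that sticks out of the carousel's foot, then leave the carousel at rest. Push only: do not touch, lift or upset the things that stand on the carousel, and leave everything else on the desk where it is.

Things in the scene. Friction and masses are not known exactly. Their poses are not given: they have to be found in the camera images.
- stand: Fixed round steel foot of the carousel, 180 mm across, 16 mm high, standing on the desk. Origin: centre of its underside, on the carousel's turning axis. Its own -x axis is the carousel's front.
- front (a point): Outer end of the flat steel tongue (34 mm wide, 10 mm thick) that sticks out of the foot at desk level on the front side: 175 mm from the turning axis, so 45 mm beyond the tray's edge. It does not turn with the tray. The line from the turning axis to this point is the front direction, which is roughly towards the robot.
- tray: Round light-wood tray, 260 mm across, turning either way, all round, about the vertical axis through its centre. Origin: centre of its underside, 24 mm above the desk. Floor 36 mm, 4 mm lip round the edge to 41 mm above the desk. Light steady friction (about 1 N at a post); stays where left; cannot be lifted. Four places for things lie 66 mm from the axis, midway between the posts.
- post0 (a point): Top centre of an upright dark steel post near the tray's edge: 14 mm thick, 42 mm tall above the tray floor (top 78 mm above the desk), 116 mm from the axis, on the tray's own +x axis. Round and rigid, part of the tray; meant for pushing.
- post1 (a point): Top centre of a second such post, on the tray's own +y axis, a quarter turn anticlockwise (seen from above) from post0.
- post2 (a point): Top centre of a third such post, on the tray's own -x axis.
- post3 (a point): Top centre of the fourth such post, on the tray's own -y axis.
- jar: The glass jar of brass pins with a steel twist lid, 44 mm across, 51 mm tall, standing loose on one of the tray's four places, 66 mm from the axis; 110 g or so. Origin: centre of its underside. Which place it has differs from start to start.
- clip_box: Square grey open box of clips, 40 x 40 mm, 34 mm tall, loose on another place of the tray. Origin: centre of its underside.
- mini_planter: Small white ceramic pot with a green succulent, 44 mm across, 50 mm tall in all, loose on another place of the tray. Origin: centre of its underside.
- tape_roll: Flat black roll of tape, 48 mm across, 18 mm tall, loose on another place of the tray. Origin: centre of its underside.
- wrist_rest: Bystander: black wrist rest block, 70 x 150 x 22 mm, lying loose on the desk at the robot's left. Origin: centre of its underside.
- mouse: Bystander: black computer mouse, 100 x 58 x 33 mm, loose on the desk at the robot's right. Origin: centre of its underside.
- mug: Bystander: blue mug, 80 mm across, 90 mm tall, loose on the desk at the robot's left. Origin: centre of its underside.
- planter: Bystander: white ceramic planter with leaves, 124 mm across, pot 110 mm tall, leaves to 200 mm, loose, at the right, beyond the mouse. Origin: centre of its underside. Farther out stand fixed things that are no part of the job: a 175 mm tall acrylic organizer of three tiers (right side, y below -0.42), a 400 mm tall steel lamp (back left, y above 0.4) and a 60 mm high soundbar along the back (x above 0.85).
Things that resemble listed ones, but are neither listed nor needed, are in the scene too. Leave any brown look-alike of the clip_box alone. What is shaped like the mini_planter but turquoise is not meant.

How it is judged:
At the end, for the whole second after the job is handed in: The jar stands upright on the tray on its front side, its centre within 11 mm (about 9 degrees) sideways of the line from the turning axis to the tongue and 45 to 85 mm from the axis; the three other things still stand upright within 85 mm of the axis; the tray is at rest (x of jar in the frame of stand between -0.085 and -0.045 m and y of jar in the frame of stand between -0.011 and 0.011 m and angle between each of jar, clip_box, mini_planter, tape_roll's own z axis and vertical below 0.1 rad and horizontal distance between each of clip_box, mini_planter, tape_roll and tray below 0.085 m and angular speed of tray below 0.03 rad/s and linear speed of jar below 0.01 m/s); the robot touches nothing.
It fails at once if the robot touches the jar (more than 1 N) (contact force between any of the fingers, the arm and jar above 1 N).
It fails at once if the robot touches another thing standing on the carousel (more than 1 N) (contact force between any of the fingers, the arm and clip_box above 1 N or contact force between any of the fingers, the arm and mini_planter above 1 N or contact force between any of the fingers, the arm and tape_roll above 1 N).
It fails at once if a thing on the carousel is lifted more than about 10 mm off the tray, or falls off it (height (world z) of any of jar, clip_box, mini_planter, tape_roll above 0.046 m or height (world z) of any of jar, clip_box, mini_planter, tape_roll below 0.026 m).
It fails at once if a thing on the carousel tips over (more than 0.4 rad) (angle between any of jar, clip_box, mini_planter, tape_roll's own z axis and vertical above 0.4 rad).
It fails at once if a bystander on the desk is moved more than 15 mm (distance of any of wrist_rest, mouse, mug, planter from where it was at the start of the episode above 0.015 m).
It also fails if it takes over 51 s, if anything falls off the work surface, if the arm or the gripper's body presses on something with over 40 N, if the wrist force passes 120 N, or if a joint passes its speed limit or range.

## Robot

A 7-joint arm with a two-finger parallel gripper is mounted at the origin on the work surface. World frame = base frame: x ahead of the robot, y to its left, z up, the work surface at z = 0. Lengths are in m, angles in rad, forces in N, time in s.
With the tool pointing down it reaches from about 0.35 to 0.9 m from the base axis. Payload 8.1 kg.
Tool frame: the origin (TCP) lies midway between the tips of the shut fingers; the grasp point (between the pads) lies 19 mm behind it; z points along the fingers, y is the direction in which the jaws open and shut (so a half turn about z gives the same grasp; the last joint's range is limited). The gripper opens to 85 mm and grips with 20 to 120 N. Pads are 22 mm wide; open, the fingers measure 114 mm over their backs; the gripper's body (76 mm by 85 mm) begins 54 mm behind the grasp point. The pads swing forward as they close: fully open they stand 13 mm farther back than shut.
Start: joints at [1.243, 0.434, 0.025, 1.573, -0.012, 1.134, -0.075], TCP at [0.139, -0.609, 0.231] pointing down, gripper open.
Joint ranges: [-2.62, 2.62], [-0.44, 2.09], [-1.27, 1.32], [0.08, 2.57], [-1.32, 4.46], [0.12, 2], [-2.74, 2.74]. Speed limits (rad/s): [2.22, 2.22, 3.01, 3.01, 3.14, 3.14, 3.14].

## Interface

Orientations are given as a rotation vector (axis times angle).
In Python, from rig import sensors, cams, order gives the robot as it stands.
- The arm moves only by the tool step_arm, never from a script. Its argument "increments" is one flat list of numbers, 7 for each row, row after row: the shift along the tool's x, y, z in units of 0.2 m (1.0 is 0.2 m), then the turn, a rotation vector about the tool's x, y, z in units of 180 degrees (1.0 is 180 degrees), then the finger opening in mm, from 0 to 85.4. In form: [tx, ty, tz, rx, ry, rz, grip, tx, ty, tz, rx, ry, rz, grip, ...]. A call has 1 to 20 rows; each row is the pose to reach, as a shift and turn from the pose commanded when the call began, along the tool's axes at that moment, turning the shorter way round; what a row does not reach only later rows make up. A row lasts 1/8 s, in which the tool goes at most 62.5 mm and 10.7 degrees, less where a joint would pass 70% of its speed; a pose out of reach is approached as far as the arm can. A call with a number of a shift or a turn outside -1 to 1 is refused whole. A call with a gripper value outside its range is refused whole. The fingers move at their own pace and stop on an object; "squeeze" is the grip in N (left out, the last holds). Time passes only in rows, so rows that repeat a pose let the fingers close. It gives the time, the measured TCP pose, the force and the opening at its end, in the units of the state.
- sensors.sense(): the state, without advancing time (a new reading comes with each control period).
- cams.snapshot(name): name is "side" or "top"; returns a dict with "pixels" (480x640x3 uint8, red, green, blue), "K" (3x3 intrinsics, pixels), "position" and "rotation" of the camera in the world. Camera axes: x right, y down, z forward; pixel columns grow to the right and rows downward; lengths in m; the calibration is good to about 2 mm. A picture is of the moment at which its call begins. There is no depth.
- order.finish_job(): hands the job in, once; it reports no verdict.
The state is a dict: "clock": time; "joint_positions": joint angles; "dq": joint speeds; "joint_torque": joint torques, N m; "ee_pos": TCP position; "tcp_rot": TCP orientation; "force": force on the tool from outside, world axes, zero at the start; "torque": the same for the moment, N m; "opening": finger opening in m.
Only numpy, scipy, OpenCV 4.12 (cv2) and the standard library are available. Lean on these libraries where they do the work, as an engineer would, in place of code of your own. Each camera call takes 0.05 s, during which the arm holds its last target.

## Working session

There is one attempt and no reset: what is moved stays moved. The work goes in short steps, Python scripts to look and compute and a tool call to move; the robot and the scene stay as the last step left them, time stands still between calls to the robot, and variables do not carry over. Pictures are saved under pics/ and viewed, and the job is handed in when it is done.

Besides the shell and the picture viewer there is one more tool, called after ">>>" as name(argument=value, ...) on one line, values as JSON. step_arm: Moves the arm, as the interface text tells. Its arguments: {"type":"object","properties":{"increments":{"type":"array","items":{"type":"number"}},"squeeze":{"type":"number"}},"required":["increments"]}

```bash
ls; mkdir -p pics
python3 - <<'E'
from rig import sensors,cams
import cv2
for n in("top","side"):
    s=cams.snapshot(n); cv2.imwrite(f"pics/{n}0.png",s["pixels"][...,::-1]); print(n,s["K"].tolist(),s["position"],s["rotation"])
print(sensors.sense())
E
```

```text
pics
top [[442.75520580612084, 0.0, 317.1967351977158], [0.0, 442.75520580612084, 243.20645951159463], [0.0, 0.0, 1.0]] [0.33342967 0.01937612 1.13921441] [-2.11543308  2.14129539 -0.15145624]
side [[560.1011474998164, 0.0, 312.6894261351812], [0.0, 560.1011474998164, 243.43634384210642], [0.0, 0.0, 1.0]] [0.17867585 0.79054601 0.88044236] [-0.54598302  2.68072704 -1.17748026]
{'clock': 0.1, 'joint_positions': array([ 1.24340689,  0.43515561,  0.02495898,  1.57401999, -0.01159314,
        1.13399965, -0.07512579]), 'dq': array([-2.80255828e-04,  2.27932842e-06,  1.85162869e-03, -1.90455317e-03,
       -2.63602051e-04,  2.92419654e-04, -1.35739167e-04]), 'joint_torque': array([ 2.88185001e-03, -6.71750593e+01,  1.02783713e+00, -3.16902244e+01,
        1.57739175e-02,  7.19383301e-03,  5.38529503e-05]), 'ee_pos': array([ 0.13916437, -0.60883605,  0.23059748]), 'tcp_rot': array([-3.12038502e+00, -3.52073975e-01,  4.56212421e-04]), 'force': array([ 0.22966487, -0.12801088,  0.3634811 ]), 'torque': array([ 0.0386182 ,  0.0163244 , -0.00819997]), 'opening': 0.08545544489562909}
```

View pics/top0.png

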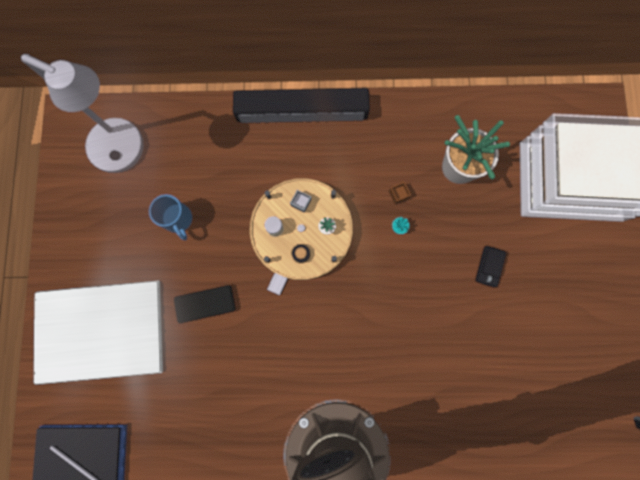

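View pics/side0.png

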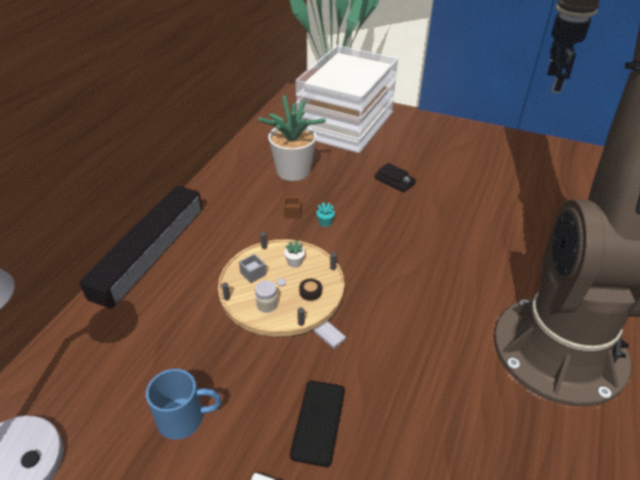

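The top view shows the tray centred near (301,228). The jar with the grey lid is at (273,227), the clip box at (301,201), the mini planter at (327,226), the tape roll at (301,253) and the tongue at (278,284). The posts are near (268,196), (333,194), (334,259) and (267,260). The brown box at (401,192) and the turquoise pot at (401,226) are look-alikes off the tray. Next I'll take an enlarged crop and measure.

```bash
cat > h.py <<'E'
import numpy as np,cv2
from scipy.spatial.transform import Rotation as R
from rig import sensors,cams
def ray(s,uv):
    d=np.linalg.inv(s["K"])@np.array([uv[0],uv[1],1.0]); M=np.asarray(s["rotation"]); M=R.from_rotvec(M).as_matrix() if M.ndim==1 else M
    return np.asarray(s["position"]),M@d
def plane(s,uv,z):
    p,d=ray(s,uv); return p+d*(z-p[2])/d[2]
def proj(s,P):
    M=R.from_rotvec(s["rotation"]).as_matrix(); c=M.T@(np.asarray(P)-s["position"]); q=s["K"]@c; return q[:2]/q[2]
def tri(s1,u1,s2,u2):
    p1,d1=ray(s1,u1);p2,d2=ray(s2,u2); A=np.c_[d1,-d2]; t=np.linalg.lstsq(A,p2-p1,rcond=None)[0]
    a=p1+d1*t[0];b=p2+d2*t[1]; return (a+b)/2,np.linalg.norm(a-b)
def crop(s,x0,y0,w,h,k,f):
    im=s["pixels"][y0:y0+h,x0:x0+w,::-1]; cv2.imwrite(f,cv2.resize(im,None,fx=k,fy=k,interpolation=cv2.INTER_CUBIC))
E
python3 - <<'E'
from h import *
t=cams.snapshot("top"); s=cams.snapshot("side")
crop(t,240,170,130,130,4.6,"pics/tc.png"); crop(s,205,220,160,130,4.6,"pics/sc.png")
E
```

```text
(no output)
```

View pics/tc.png

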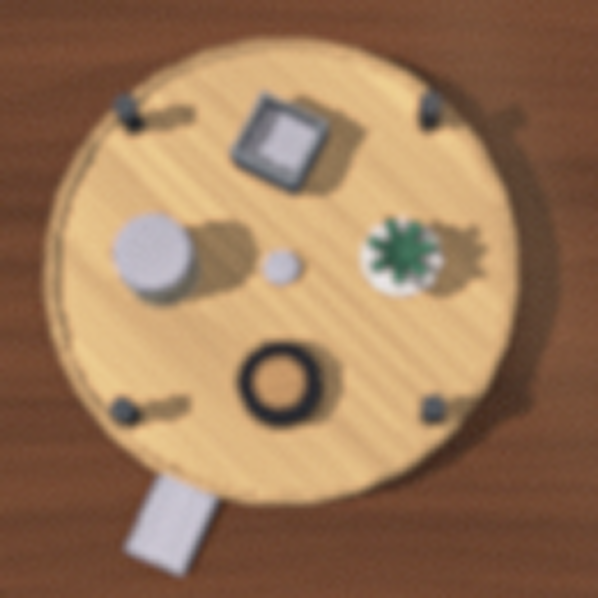

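View pics/sc.png

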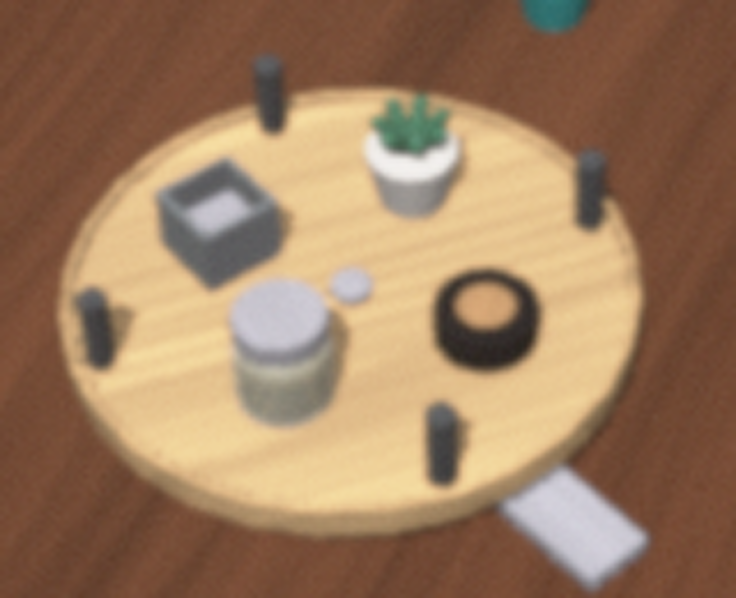

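The crops confirm the jar as the glass body with a grey steel lid, at (153,250) in the top crop and (279,312) in the side crop. The nearest post to the front is the SW one, at (122,408) in top and (441,410) in side. The tongue sits at the lower left.

```bash
cat > m.py <<'E'
from h import *
t=cams.snapshot("top"); s=cams.snapshot("side")
ct=lambda a:np.array([240,170])+(np.array(a)+.5)/4.6-.5
cs=lambda a:np.array([205,220])+(np.array(a)+.5)/4.6-.5
pairs={"NW":((124,102),(92,294)),"NE":((431,98),(268,62)),"SE":((433,405),(590,158)),"SW":((122,407),(441,410)),"lid":((153,250),(279,310)),"tL":((124,548),(648,541)),"tR":((184,577),(592,590)),"hub":((281,267),(351,285)),"tape":((280,382),(487,300))}
def ang(p,c): return np.degrees(np.arctan2(p[1]-c[1],p[0]-c[0]))
P={k:tri(t,ct(a),s,cs(b)) for k,(a,b) in pairs.items()}
for k,(p,e) in P.items(): print(k,p.round(4),round(e,4))
hub=P["hub"][0]
posts={k:plane(t,ct(pairs[k][0]),.078) for k in("NW","NE","SE","SW")}
c=np.mean(list(posts.values()),0); print("c from posts",c, "hub",plane(t,ct(pairs["hub"][0]),.042))
for k,p in posts.items(): print(k,p.round(4),np.hypot(*(p-c)[:2]),ang(p,c))
# tray ellipse top
for im,n in((t,"top"),(s,"side")):
    hsv=cv2.cvtColor(im["pixels"],cv2.COLOR_RGB2HSV); m=cv2.inRange(hsv,(12,70,130),(28,200,255))
    cc=cv2.findContours(m,0,cv2.CHAIN_APPROX_NONE)[0]
    for k in cc:
        if cv2.contourArea(k)>2500:
            u=cv2.minEnclosingCircle(k)[0];e=cv2.fitEllipse(cv2.convexHull(k)); print(n,e,plane(im,e[0],.041))
lid=plane(t,ct(pairs["lid"][0]),.087); print("lid",lid,np.hypot(*(lid-c)[:2]),ang(lid,c))
lids=plane(s,cs(pairs["lid"][1]),.087); print("lid side",lids,np.hypot(*(lids-c)[:2]),ang(lids,c))
for im,f,i in((t,ct,0),(s,cs,1)):
    q=(plane(im,f(pairs["tL"][i]),.01)+plane(im,f(pairs["tR"][i]),.01))/2
    print("tongue",q,np.hypot(*(q-c)[:2]),ang(q,c))
E
python3 m.py
```

```text
NW [0.6364 0.163  0.0796] 0.0009
NE [ 0.6365 -0.0024  0.0771] 0.0013
SE [ 4.713e-01 -3.000e-04  7.740e-02] 0.0015
SW [0.4722 0.1632 0.0785] 0.0014
lid [0.5542 0.1463 0.0872] 0.001
tL [0.3905 0.1647 0.0387] 0.0191
tR [ 0.3987  0.1444 -0.0297] 0.0239
hub [0.5537 0.0813 0.0396] 0.0012
tape [0.4872 0.0811 0.0573] 0.0011
c from posts [0.55406432 0.08096025 0.078     ] hub [0.55261452 0.08103897 0.042     ]
NW [0.6374 0.1634 0.078 ] 0.11717923637229372 44.695863002610466
NE [ 0.6369 -0.0022  0.078 ] 0.11734557248213098 -45.104115151519835
SE [ 0.4705 -0.0005  0.078 ] 0.1167243010460218 -135.7466193298796
SW [0.4715 0.1631 0.078 ] 0.11644666668025333 135.1229890011083
top ((300.4714050292969, 228.4364471435547), (101.92817687988281, 104.15596771240234), 70.30040740966797) [0.55080123 0.08167198 0.041     ]
top ((-138.0172119140625, 86.45944213867188), (12.003277778625488, 424.171630859375), 0.0) [0.96278139 1.27731889 0.041     ]
side ((280.46868896484375, 286.7726745605469), (98.35790252685547, 128.16146850585938), 84.96894836425781) [0.54824827 0.09614381 0.041     ]
lid [0.55376259 0.14615794 0.087     ] 0.06519839067178089 90.26516049674181
lid side [0.55479395 0.14619926 0.087     ] 0.06524309274346109 89.35923407173887
tongue [0.39349903 0.15391774 0.01      ] 0.17636328928456713 155.56395260229544
tongue [0.394132   0.15845582 0.01      ] 0.17771862576789046 154.1473851319779
```

The measurements agree with the text. Post tops come out at z 77–80 mm (78 given) and 116–117 mm from the axis. The lid top is at z 87 mm (36 + 51), and the jar is 65 mm out at about 90°. The tongue is at about 155°, 176 mm out. So the tray must turn about +65° anticlockwise. I plan to straddle the SE post, at (0.4715,-0.001), with loosely open fingers and sweep it round.

```bash
cat > plan.py <<'E'
from h import *
C=np.array([0.5535,0.081])
def inc(p,yaw_y):   # world target, world angle (deg) of tool y, tool down
    s=sensors.sense(); M=R.from_rotvec(s["tcp_rot"])
    y=np.radians(yaw_y); ty=np.array([np.cos(y),np.sin(y),0]); tz=np.array([0,0,-1.]); T=R.from_matrix(np.c_[np.cross(ty,tz),ty,tz])
    return np.r_[M.inv().apply(np.asarray(p)-s["ee_pos"])/.2,(M.inv()*T).as_rotvec()/np.pi].round(4)
def on(a,z,r=.116): return np.array([C[0]+r*np.cos(np.radians(a)),C[1]+r*np.sin(np.radians(a)),z])
E
python3 - <<'E'
from plan import *
print(inc([.30,-.3,.231],-60)); print(inc(on(-135.2,.2),-45.2),on(-135.2,.2))
E
```

```text
[ 1.1279e+00 -1.3277e+00  9.0000e-04 -2.0000e-04 -0.0000e+00 -9.5100e-02]
[ 2.2957e+00 -2.5957e+00  1.5650e-01 -2.0000e-04 -0.0000e+00 -1.7740e-01] [ 0.47118979 -0.00073757  0.2       ]
```

>>> step_arm(increments=[0.2,-0.22,0,0,0,0,40,0.4,-0.45,0,0,0,0,40,0.6,-0.68,0,0,0,0,40,0.8,-0.9,0,0,0,0,40,0.8,-0.9,0,0,0,0,40])

```text
clock: 0.92
ee_pos: [0.2578, -0.3942, 0.2316]
tcp_rot: [-3.12, -0.363, -0.002]
force: [0.2, -0.7, 1.2]
opening: 0.0401
```

>>> step_arm(increments=[0.2,-0.22,0,0,0,0,40,0.4,-0.45,0,0,0,0,40,0.6,-0.68,0,0,0,0,40,0.8,-0.9,0,0,0,0,40,0.8,-0.9,0,0,0,0,40])

```text
clock: 1.55
ee_pos: [0.3731, -0.1839, 0.2317]
tcp_rot: [-3.12, -0.363, -0.002]
force: [0.0, -1.4, 0.0]
opening: 0.0401
```

Run:
```python
from plan import *
print(sensors.sense()["ee_pos"],inc(on(-135.2,.15),-45.2))
```

```text
[ 0.37313435 -0.18387466  0.23167815] [ 6.866e-01 -7.787e-01  4.096e-01  1.000e-04 -5.000e-04 -1.752e-01]
```

>>> step_arm(increments=[0.2,-0.2,0.1,0,0,-0.05,40,0.4,-0.4,0.2,0,0,-0.1,40,0.55,-0.6,0.3,0,0,-0.14,40,0.685,-0.78,0.4,0,0,-0.175,40,0.685,-0.78,0.4,0,0,-0.175,40,0.685,-0.78,0.4,0,0,-0.175,40])

```text
clock: 2.3
ee_pos: [0.4697, -0.0061, 0.1511]
tcp_rot: [2.91, 1.183, -0.002]
force: [-0.4, -0.4, -0.9]
opening: 0.0398
```

Run:
```python
from plan import *
st=sensors.sense();print(st["ee_pos"],st["tcp_rot"],st["joint_positions"].round(2),inc(on(-135.2,.05),-45.2))
t=cams.snapshot("top"); s=cams.snapshot("side")
crop(t,240,170,130,130,4.6,"pics/tc1.png"); crop(s,205,190,200,160,3.8,"pics/sc1.png")
for P in ((.4712,-.0007,.078),st["ee_pos"]): print(proj(t,P),proj(s,P))
```

```text
[ 0.46974402 -0.00607924  0.1510983 ] [ 2.90992333e+00  1.18302151e+00 -1.61326898e-03] [ 0.29  0.32 -0.48  2.01  0.2   0.85 -1.1 ] [ 2.440e-02 -1.410e-02  5.055e-01 -0.000e+00  3.000e-04 -3.100e-03]
[333.81950735 257.34667577] [333.33943911 253.71127988]
[336.76607548 253.76641202] [335.83998371 225.6478533 ]
```

View pics/tc1.png

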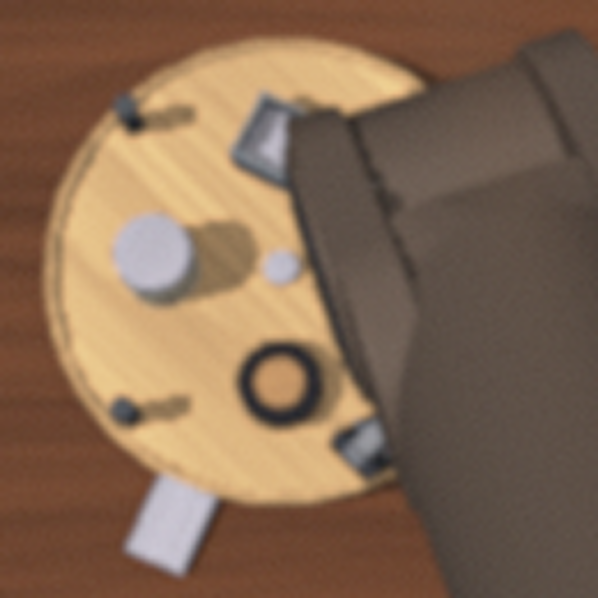

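View pics/sc1.png

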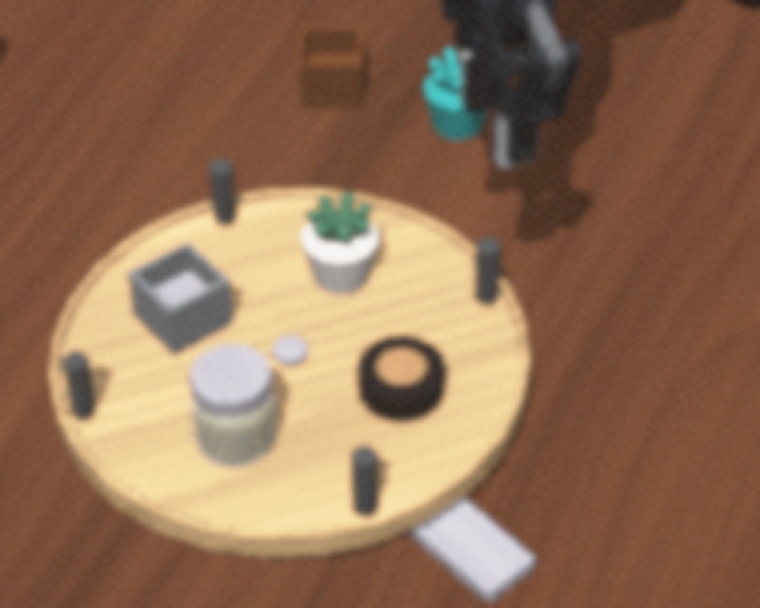

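The fingers hover just outside the SE post and nothing on the tray has moved. Checking that the arm has settled before I descend.

Run:
```python
from plan import *
st=sensors.sense();print(st["clock"],st["ee_pos"],inc(on(-135.2,.05),-45.2),np.abs(st["dq"]).max())
```

```text
2.4 [ 0.46981017 -0.00638063  0.15155429] [ 2.490e-02 -1.580e-02  5.077e-01  3.000e-04  2.000e-04 -3.400e-03] 0.007923412656846261
```

>>> step_arm(increments=[0.025,-0.016,0.0,0,0,-0.003,40,0.025,-0.016,0.1,0,0,-0.003,40,0.025,-0.016,0.2,0,0,-0.003,40,0.025,-0.016,0.27,0,0,-0.003,40,0.025,-0.016,0.27,0,0,-0.003,40,0.025,-0.016,0.27,0,0,-0.003,40])

```text
clock: 3.15
ee_pos: [0.4716, 0.0014, 0.0978]
tcp_rot: [2.903, 1.2, 0.001]
force: [0.7, 0.2, 0.2]
opening: 0.0401
```

Run:
```python
from plan import *
s=cams.snapshot("side")
st=sensors.sense();print(st["clock"],st["ee_pos"],inc(on(-135.2,.05),-45.2))
crop(s,270,190,130,100,6,"pics/sc2.png")
```

```text
3.2 [0.4716969  0.00139548 0.09797071] [-0.0095  0.0056  0.2399  0.0003 -0.0003  0.0006]
```

View pics/sc2.png

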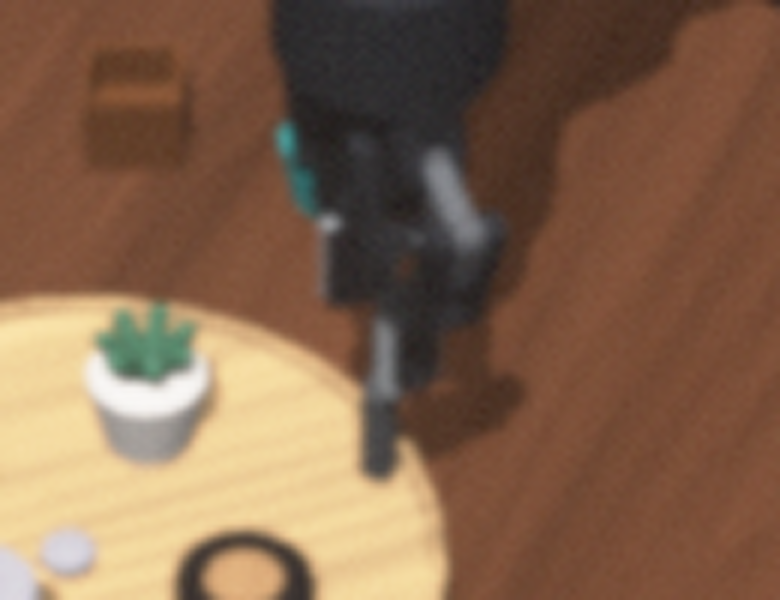

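Run:
```python
from plan import *
s=cams.snapshot("side")
f=lambda P:((proj(s,P)-[270,190])*6).round()
e=sensors.sense()["ee_pos"]; d=np.array([.707,-.707,0])
for z in(.098,.105):
  for o in(-.034,-.02,.02,.034): print(z,o,f(e+d*o+[0,0,z-.098]))
print(f([.4715,-.001,.078]),f([.4715,-.001,.036]))
```

```text
0.098 -0.034 [418. 408.]
0.098 -0.02 [401. 381.]
0.098 0.02 [355. 307.]
0.098 0.034 [339. 282.]
0.105 -0.034 [419. 392.]
0.105 -0.02 [402. 366.]
0.105 0.02 [355. 292.]
0.105 0.034 [339. 267.]
[380. 381.] [377. 467.]
```

The projected fingertips lie on either side of the post at (380,381), which matches the picture. Descending around it.

>>> step_arm(increments=[-0.01,0.006,0.0,0,0,0,40,-0.01,0.006,0.08,0,0,0,40,-0.01,0.006,0.16,0,0,0,40,-0.01,0.006,0.23,0,0,0,40,-0.01,0.006,0.23,0,0,0,40,-0.01,0.006,0.23,0,0,0,40])

```text
clock: 4.0
ee_pos: [0.4707, -0.0007, 0.0512]
tcp_rot: [-2.903, -1.2, 0.0]
force: [-0.2, -0.6, 0.1]
opening: 0.04
```

Run:
```python
from plan import *
s=cams.snapshot("side")
st=sensors.sense();print(st["clock"],st["ee_pos"],st["force"],inc(on(-135.2,.05),-45.2))
crop(s,205,190,200,160,3.8,"pics/sc3.png")
# arc: trailing finger (inner face 20mm behind TCP) -> TCP leads post by 13mm
for a in np.arange(-135,-59,7.5): print(a,inc(on(a,.05),a+90))
```

```text
4.05 [ 0.47087684 -0.00074859  0.05152465] [ 0.26157943 -0.21053237 -0.67982798] [ 0.0011  0.0011  0.0076  0.0001 -0.0001  0.0007]
-135.0 [ 0.0011  0.0031  0.0076  0.0001 -0.0001 -0.0004]
-127.5 [ 0.0062  0.0788  0.0076  0.0001 -0.0001 -0.0421]
-120.0 [ 2.110e-02  1.532e-01  7.700e-03  1.000e-04 -1.000e-04 -8.370e-02]
-112.5 [ 4.560e-02  2.250e-01  7.700e-03  1.000e-04 -1.000e-04 -1.254e-01]
-105.0 [ 7.920e-02  2.930e-01  7.700e-03  1.000e-04 -1.000e-04 -1.671e-01]
-97.5 [ 1.214e-01  3.560e-01  7.800e-03  1.000e-04 -1.000e-04 -2.087e-01]
-90.0 [ 1.715e-01  4.130e-01  7.800e-03  1.000e-04 -1.000e-04 -2.504e-01]
-82.5 [ 2.286e-01  4.629e-01  7.800e-03  1.000e-04 -1.000e-04 -2.921e-01]
-75.0 [ 2.918e-01  5.050e-01  7.900e-03  1.000e-04 -1.000e-04 -3.337e-01]
-67.5 [ 3.599e-01  5.385e-01  7.900e-03  1.000e-04 -1.000e-04 -3.754e-01]
-60.0 [ 4.317e-01  5.628e-01  7.900e-03  1.000e-04 -0.000e+00 -4.171e-01]
```

View pics/sc3.png

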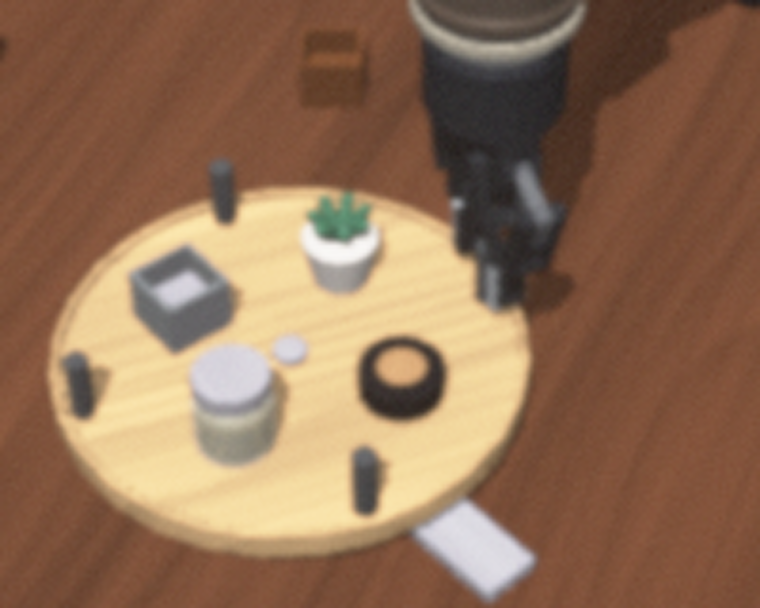

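The fingers straddle the post without contact, with forces below 1 N. Now I'll narrow the loose gap to 28 mm and begin the arc.

>>> step_arm(increments=[0.001,0.003,0,0,0,0,28,0.001,0.003,0,0,0,0,28,0.002,0.041,0,0,0,-0.021,28,0.006,0.079,0,0,0,-0.042,28,0.012,0.116,0,0,0,-0.063,28,0.021,0.153,0,0,0,-0.084,28,0.032,0.189,0,0,0,-0.104,28,0.046,0.225,0,0,0,-0.125,28,0.046,0.225,0,0,0,-0.125,28])

```text
clock: 5.18
ee_pos: [0.5093, -0.0266, 0.0514]
tcp_rot: [2.614, 1.742, 0.001]
force: [-0.3, -0.4, 0.3]
opening: 0.0282
```

Run:
```python
from plan import *
s=cams.snapshot("side")
st=sensors.sense();e=st["ee_pos"];d=e[:2]-C;print(st["clock"],e,np.hypot(*d),np.degrees(np.arctan2(d[1],d[0])),st["force"])
crop(s,205,190,200,160,3.8,"pics/sc4.png")
for a in np.arange(-112.5,-67,3.75): print(a,inc(on(a,.051),a+90)[[0,1,2,5]])
```

```text
5.225 [ 0.50890321 -0.0264059   0.05135525] 0.11629661009156432 -112.54907246733787 [ 0.03969938 -0.31527003  0.06657788]
-112.5 [ 0.0015  0.0005  0.0018 -0.0011]
-108.75 [ 0.0029  0.0384  0.0018 -0.0219]
-105.0 [ 0.0067  0.0762  0.0018 -0.0427]
-101.25 [ 0.013   0.1136  0.0018 -0.0636]
-97.5 [ 0.0218  0.1505  0.0018 -0.0844]
-93.75 [ 0.0329  0.1868  0.0018 -0.1052]
-90.0 [ 0.0464  0.2223  0.0018 -0.1261]
-86.25 [ 0.0622  0.2568  0.0018 -0.1469]
-82.5 [ 0.0802  0.2902  0.0018 -0.1677]
-78.75 [ 0.1003  0.3224  0.0018 -0.1886]
-75.0 [ 0.1225  0.3532  0.0018 -0.2094]
-71.25 [ 0.1467  0.3824  0.0018 -0.2302]
-67.5 [ 0.1727  0.41    0.0018 -0.2511]
```

View pics/sc4.png

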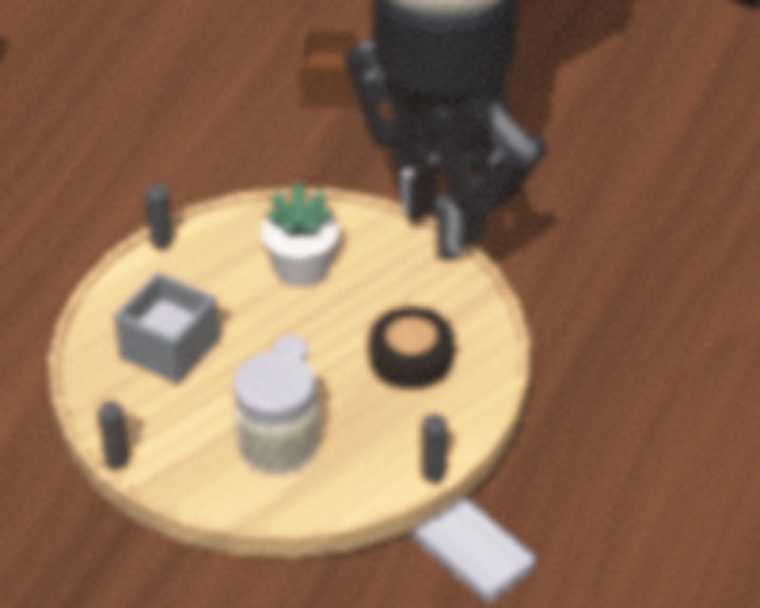

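The tray turns with the post: the jar lid is now at (275,385) in the crop, and everything on the tray is upright. Continuing to about −75°.

>>> step_arm(increments=[0.003,0.038,0.001,0,0,-0.022,28,0.007,0.076,0.001,0,0,-0.043,28,0.013,0.114,0.001,0,0,-0.064,28,0.022,0.15,0.001,0,0,-0.084,28,0.033,0.187,0.001,0,0,-0.105,28,0.046,0.222,0.001,0,0,-0.126,28,0.062,0.257,0.001,0,0,-0.147,28,0.08,0.29,0.001,0,0,-0.168,28,0.1,0.322,0.001,0,0,-0.189,28,0.122,0.353,0.001,0,0,-0.209,28,0.122,0.353,0.001,0,0,-0.209,28])

```text
clock: 6.6
ee_pos: [0.5834, -0.0306, 0.0511]
tcp_rot: [-1.913, -2.492, -0.0]
force: [-0.4, 0.2, 0.5]
opening: 0.0278
```

Run:
```python
from plan import *
s=cams.snapshot("side");t=cams.snapshot("top")
st=sensors.sense();e=st["ee_pos"];d=e[:2]-C;print(st["clock"],e,np.hypot(*d),np.degrees(np.arctan2(d[1],d[0])),st["force"])
crop(s,205,190,200,160,3.8,"pics/sc5.png");crop(t,240,170,130,130,4.6,"pics/tc5.png")
```

```text
6.7 [ 0.58299714 -0.03074344  0.05103715] 0.11557109604602861 -75.21282300979814 [ 0.25943946 -0.13091939  0.29092143]
```

View pics/sc5.png

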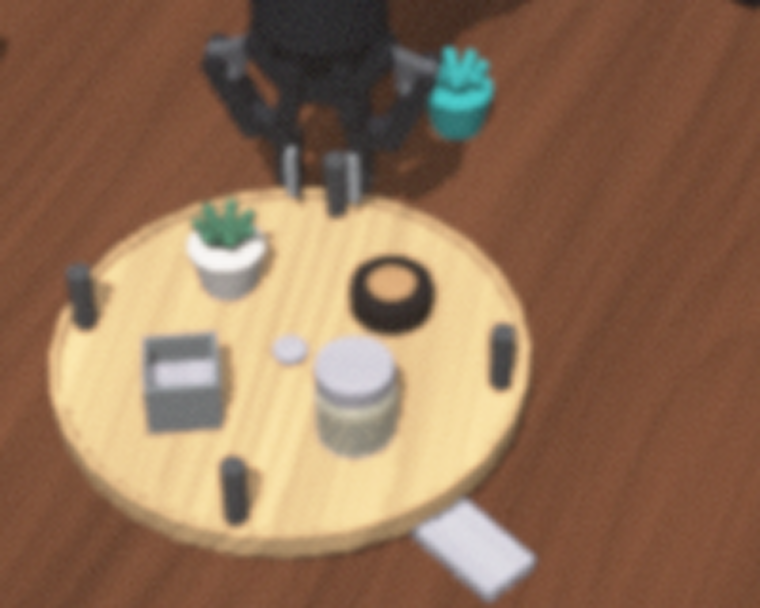

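View pics/tc5.png

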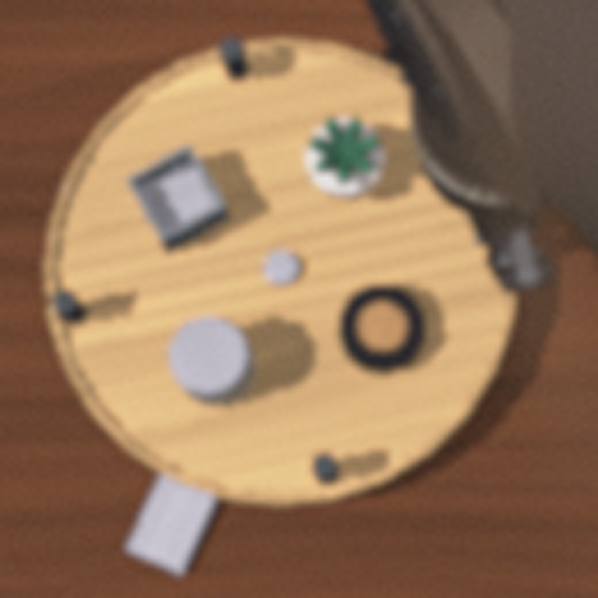

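The lid is now at (209,355) in the top crop and (355,368) in the side crop. All items are upright and undisturbed. Measuring the remaining angle, and also re-measuring the front direction using the line from the axis along the tongue's edges.

```bash
cat > m2.py <<'E'
import sys
from plan import *
t=cams.snapshot("top"); s=cams.snapshot("side")
def ang(p,c=C): return round(float(np.degrees(np.arctan2(p[1]-c[1],p[0]-c[0]))),2),round(float(np.hypot(*(p[:2]-c))),4)
def lid(im,f,prior):
    # light grey blob = low saturation, bright
    hsv=cv2.cvtColor(cv2.resize(im["pixels"],None,fx=4,fy=4,interpolation=cv2.INTER_CUBIC),cv2.COLOR_RGB2HSV)
    m=cv2.inRange(hsv,(0,0,140),(180,60,255))
    for k in cv2.findContours(m,0,cv2.CHAIN_APPROX_NONE)[0]:
        if cv2.contourArea(k)<1200: continue
        e=cv2.minAreaRect(k); u=(np.array(e[0])+.5)/4-.5
        if np.hypot(*(u-prior))<75:
            z=.087; p=plane(im,u,z); M=cv2.moments(k); v=(np.array([M["m10"],M["m01"]])/M["m00"]+.5)/4-.5
            print(f,u.round(1),v.round(1),np.round(e[1],1),cv2.contourArea(k),"z87:",plane(im,v,.087).round(4),ang(plane(im,v,.087)),"z10:",plane(im,v,.01).round(4),ang(plane(im,v,.01)), "axis dir z10 corners",[plane(im,(b+.5)/4-.5,.01)[:2].round(4).tolist() for b in cv2.boxPoints(e)] )
lid(t,"top",np.array([300,250])); lid(s,"side",np.array([290,290]))
E
python3 m2.py
python3 - <<'E'
from plan import *
t=cams.snapshot("top"); s=cams.snapshot("side")
ct=lambda a:np.array([240,170])+(np.array(a)+.5)/4.6-.5
cs=lambda a:np.array([205,190])+(np.array(a)+.5)/3.8-.5
A=lambda p:(np.degrees(np.arctan2(p[1]-C[1],p[0]-C[0])).round(2),np.hypot(*(p[:2]-C)).round(4))
print(tri(t,ct((209,355)),s,cs((355,368))),A(plane(t,ct((209,355)),.087)),A(plane(s,cs((355,368)),.087)))
for a in((233,46),(65,302),(324,465)): print(A(plane(t,ct(a),.078)))
E
```

```text
top [276.6 283.2] [276.6 283.3] [54.8 77.8] 3988.0 z87: [0.4096 0.1365 0.087 ] (158.93, 0.1543) z10: [0.4151 0.145  0.01  ] (155.17, 0.1525) axis dir z10 corners [[0.4006, 0.1713], [0.4454, 0.1506], [0.4302, 0.1187], [0.3856, 0.1396]]
top [284.7 246.8] [284.8 246.9] [67.9 71.8] 3810.5 z87: [0.497  0.1171 0.087 ] (147.38, 0.067) z10: [0.509  0.1243 0.01  ] (135.78, 0.0621) axis dir z10 corners [[0.5051, 0.1562], [0.5416, 0.1273], [0.5132, 0.0929], [0.4771, 0.1219]]
top [277.8 211.2] [279.8 211.4] [62.3 67.2] 2307.5 z87: [0.5847 0.1293 0.087 ] (57.17, 0.0575) z10: [0.6031 0.1374 0.01  ] (48.67, 0.0751) axis dir z10 corners [[0.6111, 0.1722], [0.6333, 0.1341], [0.5968, 0.1134], [0.5747, 0.1514]]
top [314.7 204. ] [313.2 205.7] [68.4 67.5] 1691.5 z87: [0.5979 0.0476 0.087 ] (-36.92, 0.0556) z10: [0.6173 0.0497 0.01  ] (-26.15, 0.0711) axis dir z10 corners [[0.6123, 0.076], [0.6528, 0.0558], [0.6314, 0.0158], [0.5911, 0.0361]]
side [329.1 333.1] [329.5 333.4] [120.6  70.5] 7176.5 z87: [0.3985 0.2025 0.087 ] (141.89, 0.197) z10: [0.4199 0.1455 0.01  ] (154.24, 0.1484) axis dir z10 corners 
[... 366 characters left out ...]
7: [0.5802 0.1524 0.087 ] (69.47, 0.0762) z10: [0.6192 0.0905 0.01  ] (8.21, 0.0664) axis dir z10 corners [[0.6512, 0.0807], [0.6112, 0.0587], [0.5745, 0.1228], [0.6127, 0.1436]]
side [264.5 255.1] [263.9 257.7] [103.3  81.4] 4202.0 z87: [0.594  0.0742 0.087 ] (-9.55, 0.041) z10: [0.6343 0.0047 0.01  ] (-43.38, 0.1111) axis dir z10 corners [[0.6784, -0.0106], [0.654, -0.0545], [0.5963, 0.0041], [0.6206, 0.0451]]
(array([0.49819263, 0.11691413, 0.08313375]), np.float64(0.0007590177911212347)) (np.float64(147.79), np.float64(0.0665)) (np.float64(145.22), np.float64(0.0688))
(np.float64(11.61), np.float64(0.1166))
(np.float64(102.65), np.float64(0.1157))
(np.float64(-168.1), np.float64(0.1164))
```

The edge line and the end point put the tongue at 155.1°. The posts put the jar's place at 147.0°, and the lid reads 145–148°, so about +8° remains. The trailing finger is in contact, so I'll advance the same amount.

>>> step_arm(increments=[0.0,0.02,0,0,0,-0.011,28,0.001,0.04,0,0,0,-0.022,28,0.003,0.06,0,0,0,-0.033,28,0.006,0.081,0,0,0,-0.044,28,0.006,0.081,0,0,0,-0.044,28,0.006,0.081,0,0,0,-0.044,28])

```text
clock: 7.65
ee_pos: [0.5988, -0.0254, 0.051]
tcp_rot: [-1.735, -2.619, -0.0]
force: [-0.5, -0.2, -0.2]
opening: 0.0281
```

```bash
python3 m2.py|grep -E "^(top|side) \[2[789]"|cut -c1-130
python3 - <<'E'
from plan import *
s=cams.snapshot("side");t=cams.snapshot("top")
st=sensors.sense();e=st["ee_pos"];d=e[:2]-C;print(st["clock"],e,np.hypot(*d),np.degrees(np.arctan2(d[1],d[0])),st["force"])
crop(s,205,190,200,160,3.8,"pics/sc6.png");crop(t,240,170,130,130,4.6,"pics/tc6.png")
E
```

```text
top [276.6 283.4] [276.6 283.3] [56.1 76.8] 3995.5 z87: [0.4096 0.1365 0.087 ] (158.91, 0.1542) z10: [0.4152 0.1451 0.01  ] (155.1
top [288.2 248.4] [288.  248.7] [68.  72.6] 3807.0 z87: [0.4925 0.1093 0.087 ] (155.11, 0.0672) z10: [0.5042 0.1159 0.01  ] (144.7
top [275.9 214.3] [277.7 214.6] [61.8 67.9] 2156.0 z87: [0.5769 0.1345 0.087 ] (66.42, 0.0584) z10: [0.5947 0.1429 0.01  ] (56.39,
7.85 [ 0.59874033 -0.02552183  0.0511373 ] 0.11573067458283791 -66.98883544319624 [-0.24410044 -0.48804088  0.82185481]
```

View pics/sc6.png

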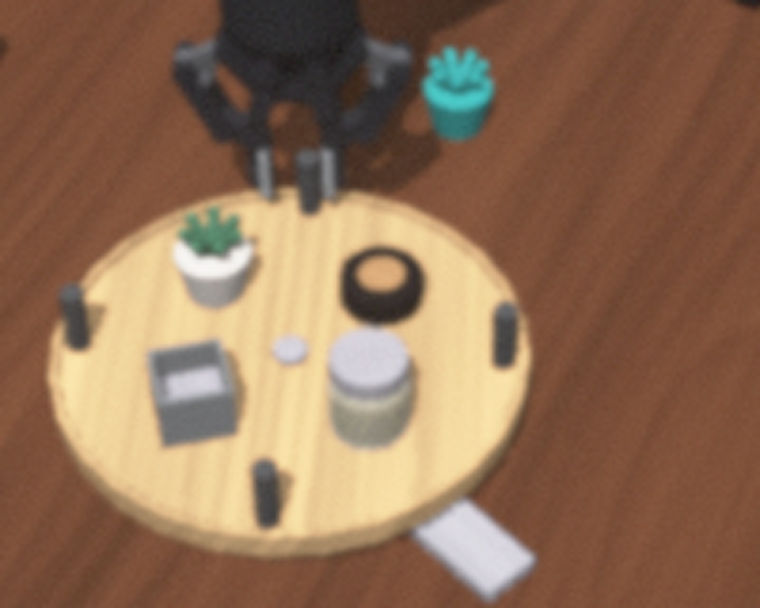

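View pics/tc6.png

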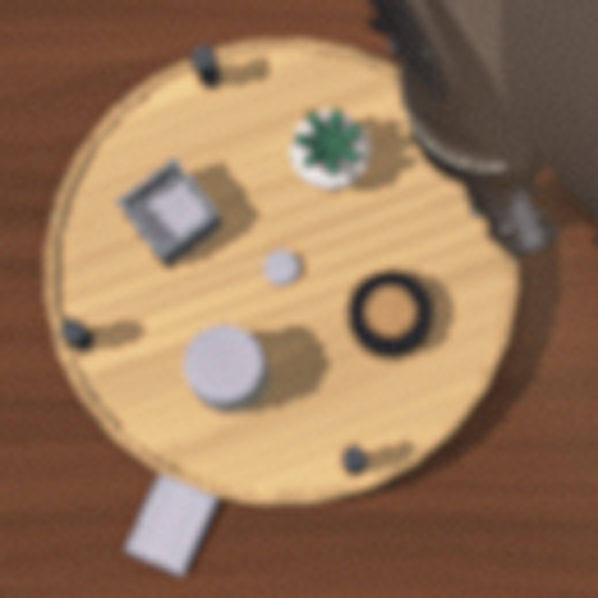

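The lid is at 155.1° and the tongue at 155.1°. I'll back the fingers off the post by about 5 mm to centre the gap, then rise straight up.

>>> step_arm(increments=[0,-0.015,0,0,0,0,30,0,-0.026,0,0,0,0,30,0,-0.026,0,0,0,0,30,0,-0.026,-0.1,0,0,0,30,0,-0.026,-0.25,0,0,0,30,0,-0.026,-0.45,0,0,0,30,0,-0.026,-0.65,0,0,0,30,0,-0.026,-0.8,0,0,0,30,0,-0.026,-0.8,0,0,0,30])

```text
clock: 8.98
ee_pos: [0.5955, -0.0267, 0.2151]
tcp_rot: [1.732, 2.615, 0.005]
force: [0.5, -0.6, -0.2]
opening: 0.0302
```

Run:
```python
from plan import *
s=cams.snapshot("side")
print(sensors.sense()["ee_pos"])
crop(s,205,190,200,160,3.8,"pics/sc7.png")
```

```text
[ 0.59465556 -0.02719031  0.21326963]
```

View pics/sc7.png

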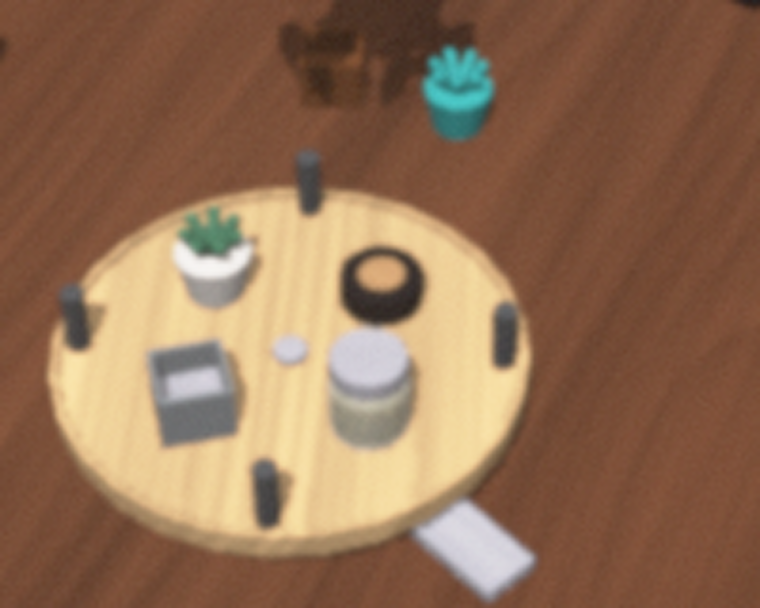

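The arm is clear and the tray stayed where it was: the lid is still at (370,358). Final check with both views.

Run:
```python
from plan import *
t=cams.snapshot("top"); s=cams.snapshot("side")
cs=lambda a:np.array([205,190])+(np.array(a)+.5)/3.8-.5
ct=lambda a:np.array([240,170])+(np.array(a)+.5)/4.6-.5
pc=[plane(s,cs(a),.078) for a in((308,158),(72,291),(505,308),(264,465))]; c=np.mean(pc,0)
A=lambda p,c=C:(np.degrees(np.arctan2(p[1]-c[1],p[0]-c[0])).round(2),np.hypot(*(p-np.r_[c,0][:len(p)] if len(p)==2 else (p[:2]-c[:2]))).round(4))
print("side centre",c,[A(p,c[:2]) for p in pc])
l=plane(s,cs((370,356)),.087); print("lid side",l,A(l,c[:2]))
q=[plane(s,cs(a),.01) for a in((535,560),(490,599))]; m=np.mean(q,0); print("tongue side",m,A(m,c[:2]))
print("top posts",[A(plane(t,ct(a),.078)) for a in((201,54),(72,330),(354,457))],"lid",A(plane(t,ct((224,365)),.087)))
f=np.radians(155.1); u=np.array([np.cos(f),np.sin(f)]); lt=plane(t,ct((224,365)),.087)[:2]-C; print("along/side mm top",1e3*lt@u,1e3*(u[0]*lt[1]-u[1]*lt[0]))
for im,n in((t,"top8"),(s,"side8")): cv2.imwrite(f"pics/{n}.png",im["pixels"][...,::-1])
print(np.abs(sensors.sense()["dq"]).max())
```

```text
side centre [0.55393594 0.08142582 0.078     ] [(np.float64(-70.33), np.float64(0.1144)), (np.float64(19.68), np.float64(0.1157)), (np.float64(-160.1), np.float64(0.1156)), (np.float64(109.72), np.float64(0.1148))]
lid side [0.49339496 0.1095815  0.087     ] (np.float64(155.06), np.float64(0.0668))
tongue side [0.39429621 0.15746442 0.01      ] (np.float64(154.53), np.float64(0.1768))
top posts [(np.float64(20.36), np.float64(0.1173)), (np.float64(110.37), np.float64(0.1163)), (np.float64(-160.12), np.float64(0.1169))] lid (np.float64(155.9), np.float64(0.0676))
along/side mm top 67.56496069351424 0.9441689763107601
0.014592129292170629
```

View pics/side8.png

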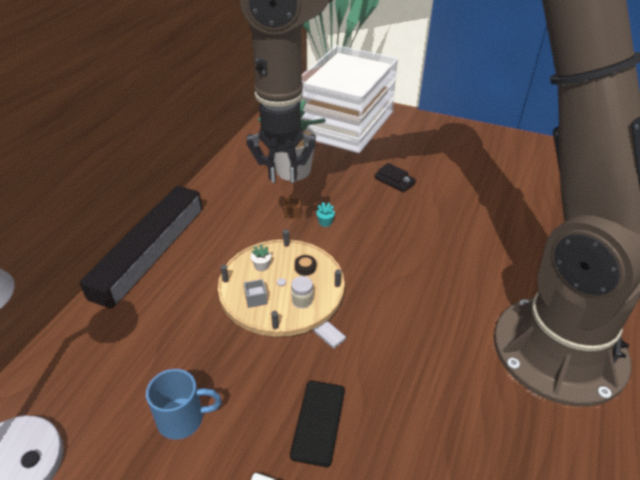

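View pics/top8.png

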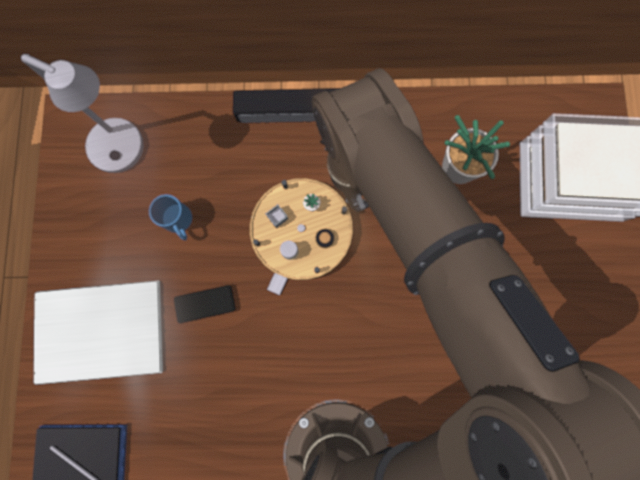

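Both views agree that the jar is at 155–156° and the tongue at 154.5–155.2°, so the sideways error is about 1 mm. The arm is well clear, and the mug, mouse, wrist rest and planter are where they started. Handing in.

```bash
python3 -c "
from rig import order
print(order.finish_job())"
```

```text
the job is handed in; nothing more can be done
None
```

The jar now stands at the front of the carousel, in line with the tongue, and the job is handed in; no verdict was reported. I put the open fingers loosely either side of the post nearest the robot on its right. Then I pushed the tray about 65° anticlockwise, backed off the post and lifted clear. By then about 9 of the 51 s had passed.

- **Jar position:** the last measurements put it at 155–156° from the axis, against 154.5–155.2° for the tongue. That is about 1 mm sideways and 67 mm out from the axis.
- **Other things:** the jar and the three other things on the tray looked upright. The mug, mouse, wrist rest and planter looked unmoved in the pictures.
- **Forces:** every force reading I took was below about 1.5 N, and the arm was clear of everything.
- **Disagreements:** the top and side views differed by 0.5–1.5° on the tongue, and by up to 2.5° on a partway reading of the jar. I pooled those readings, and the spread is well inside the 9° allowed. My first attempt to match the tongue's corners between the two views paired them wrongly, so I measured the tongue in each view separately.

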